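# Find the stamped parts crate and push it to the dispatch line

### The job

One of the two blue parts crates carries a green inspection stamp underneath: tip both crates over backwards, away from you, so that each lies on its far side with its underside facing you, and leave them lying like that. Then push the stamped one, as it lies, away from you until it is on the yellow dispatch line with its middle right over the tape; leave the plain one short of the line. Only push with the fingers: do not pick up either crate, and leave the other things on the bench alone.

Things in the scene. Friction and masses are not known exactly. Their poses are not given: they have to be found in the camera images.
- crate_a: blue empty open-topped plastic crate, 60 mm deep (x) x 85 wide (y) x 90 high (z), walls 3 mm, about 0.25 kg. Starts upright, its x roughly away from the robot. Origin: centre of underside; z out of its mouth. The stamped one: white 46 mm disc with green ring and tick amid its underside (recessed 2 mm in the foot frame). Standing, both crates look the same; which is left or right changes.
- crate_b: blue empty open-topped plastic crate, 60 mm deep (x) x 85 wide (y) x 90 high (z), walls 3 mm, about 0.25 kg. Starts upright, its x roughly away from the robot. Origin: centre of underside; z out of its mouth. The plain one, nothing on its underside. Either crate, pushed away near its rim, tips over its far bottom edge, perhaps sliding a little.
- crate_a_mid (a point): the middle of crate_a: 45 mm from its underside along its z. Height 45 mm when the crate stands, 30 mm when it lies on its far side; lying so, the crate is 60 mm high, its x axis points straight down, its z axis away from the robot, and its origin is 30 mm above the bench.
- line: the dispatch line: a flat strip of yellow tape with black cross bars, 25 mm wide (its x) and 500 mm long (its y), stuck on the bench beyond the crates, running roughly left to right. Too thin to feel. Origin: its centre; x points across it, away from the robot.
- bolt: brass-coloured bolt with a nut, lying across in front of the right-hand crate, 81 x 25 mm, 25 mm high; leave alone. Origin: centre of its underside.
- tape_roll: black roll of tape lying flat between the robot and the crates, 62 mm across, 19 mm high; leave alone. Origin: centre of its underside.
- blue_carton: blue small-parts carton to the left of the work, 52 x 52 x 45 mm high; leave alone. Origin: centre of its underside.
- screwdriver: screwdriver with a red handle lying at the front left, 221 mm long, 32 mm high; leave alone. Origin: centre of its underside.
- tape_measure: yellow and black tape measure standing to the left of the work, 90 x 38 mm, 64 mm high; leave alone. Origin: centre of its underside.

How it is judged:
By the outcome, as a careful person would: the job done as asked, in the order asked, and still so for the second after the job is handed in, with the robot touching nothing.
It also fails if it takes over 59 s, if anything falls off the work surface, if the arm or the gripper's body presses on something with over 40 N, if the wrist force passes 120 N, or if a joint passes its speed limit or range.

### The arm

A 6-joint arm with a two-finger parallel gripper is mounted at the origin on a cart in front of the work surface, level with it; the furniture and walls round the work are solid. World frame = base frame: x ahead of the robot, y to its left, z up, the work surface at z = 0. Lengths are in m, angles in rad, forces in N, time in s.
With the tool pointing down it reaches from about 0.25 to 0.725 m from the base axis. Payload 4 kg.
Tool frame: the origin (TCP) lies midway between the tips of the shut fingers; the grasp point (between the pads) lies bot.tcp_to_grasp behind it (bot.tcp_to_grasp is the distance from the TCP to the grasp point, in m); z points along the fingers, y is the line along which they close (so a half turn about z gives the same grasp; the last joint's range is limited). The gripper opens to 85 mm and grips with 20 to 120 N. Pads are 22 mm wide; open, the fingers measure 114 mm over their backs; the gripper's body (76 mm by 85 mm) begins 54 mm behind the grasp point. The pads swing forward as they close: fully open they stand 13 mm farther back than shut.
Start: joints at [-1.136, 0.241, 0.005, 1.335, 0, 1.571], TCP at [0.211, -0.453, 0.231] pointing down, gripper open.
Joint ranges: [-2.72, 2.72], [-1.05, 1.87], [-1.09, 1.28], [-1.99, 2.15], [-1.42, 1.44], [-3.14, 3.14]. Speed limits (rad/s): [2.79, 2.79, 3.14, 3.14, 3.14, 3.14].

### API

Orientations are given as a unit quaternion [x, y, z, w].
In Python, from workcell import readout, camera, bot gives the robot as it stands. The module is installed in compiled form; this text tells all that it offers.
- The arm moves only by the tool jog_arm, never from a script. Its argument "motion" is a list of rows, each an object of numbers: "x", "y", "z": the shift along the tool's x, y, z in mm; "spin": the turn about the tool's z in degrees; "fingers": the closure, from -1 (fully open) to 1 (shut). A call has 1 to 8 rows; each row is the pose to reach, as a shift and turn from the pose commanded when the call began, along the tool's axes at that moment; what a row does not reach only later rows make up. A row lasts 1/8 s, in which the tool goes at most 62.5 mm and 10.7 degrees, less where a joint would pass 70% of its speed; a pose out of reach is approached as far as the arm can. A call with a gripper value outside its range is refused whole. The fingers move at their own pace and stop on an object; the grip force is fixed at half the most. Time passes only in rows, so rows that repeat a pose let the fingers close. It gives the time, the measured TCP pose, the force, the opening and the grip force at its end, in the units of the state.
- readout.get_obs(): the state, without advancing time (a new reading comes with each control period).
- camera(name): name is "scene" or "top"; returns a dict with "pixels" (400x640x3 uint8, red, green, blue), "K" (3x3 intrinsics, pixels), "rvec" (rotation vector, rad) and "tvec" (3), from world to camera coordinates, as OpenCV has them. Camera axes: x right, y down, z forward; pixel columns grow to the right and rows downward; lengths in m; the calibration is good to about 2 mm. A picture is of the moment at which its call begins. There is no depth.
- bot.job_done(): hands the job in; it is judged then, once.
The state is a dict: "clock": time; "joint_pos": joint angles; "joint_vel": joint speeds; "tau": joint torques, N m; "eef_pos": TCP position; "tool_rot": TCP orientation; "ft_force": force on the tool from outside, world axes, zero at the start; "ft_torque": the same for the moment, N m; "grip_width": finger opening in m; "grasp_force": force on a finger pad.
Only numpy, scipy, OpenCV 4.12 (cv2) and the standard library are available. Lean on these libraries where they do the work, as an engineer would, in place of code of your own. Each camera call takes 0.05 s, during which the arm holds its last target. There are 200 camera calls.

## Working session

There is one attempt and no reset: what is moved stays moved. The work goes in short steps, Python scripts to look and compute and a tool call to move; the robot and the scene stay as the last step left them, time stands still between calls to the robot, and variables do not carry over. Pictures are saved under pics/ and viewed, at most 10 in all, crops included, and the job is handed in when it is done.

Besides the shell and the picture viewer there is one more tool, called after ">>>" as name([rows], argument=value, ...), one row to a line, values as JSON. jog_arm: Moves the arm, as the interface text tells. Its arguments: {"type":"object","properties":{"motion":{"type":"array"}},"required":["motion"]}

```bash
mkdir -p pics; cat > h.py <<'E'
import numpy as np, cv2
from workcell import readout, camera, bot
def snap(n,f=None):
    c=camera(n)
    if f: cv2.imwrite(f,c["pixels"][:,:,::-1])
    return c
def ray(c,uv,z):
    R=cv2.Rodrigues(np.array(c["rvec"],float))[0]; t=np.array(c["tvec"],float).ravel(); o=-R.T@t
    d=np.c_[np.atleast_2d(uv),np.ones(len(np.atleast_2d(uv)))]@np.linalg.inv(c["K"]).T@R
    return o+d*((z-o[2])/d[:,2])[:,None]
def proj(c,p): return cv2.projectPoints(np.atleast_2d(np.array(p,float)),np.array(c["rvec"],float),np.array(c["tvec"],float),np.array(c["K"],float),None)[0][:,0]
E
python3 - <<'E'
from h import *
a=snap("scene","pics/s0.png");b=snap("top","pics/t0.png")
for c in(a,b):
    R=cv2.Rodrigues(np.array(c["rvec"]))[0];print(c["K"][0],-R.T@np.array(c["tvec"]).ravel(),R[2])
o=readout.get_obs();print(o["clock"],o["eef_pos"],o["tool_rot"],o["ft_force"],bot.tcp_to_grasp)
E
```

```text
[483.24656397   0.         320.10219661] [-0.16998746 -0.19234434  0.76490382] [ 0.66287516  0.37473319 -0.64820642]
[444.75698049   0.         323.68335949] [0.35838721 0.2114399  0.99552148] [ 0.18078352  0.02833689 -0.98311461]
0.1 [ 0.21035471 -0.45296999  0.23050942] [ 9.76461876e-01  2.15688074e-01 -2.15250591e-04 -9.01731830e-04] [0.24950495 0.06878263 0.15206021] 0.0187
```

View pics/s0.png

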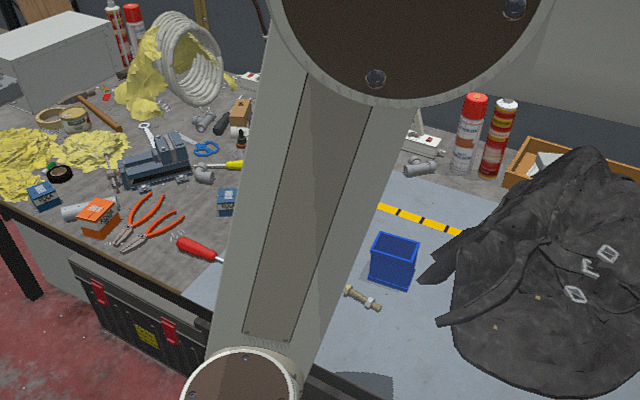

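View pics/t0.png

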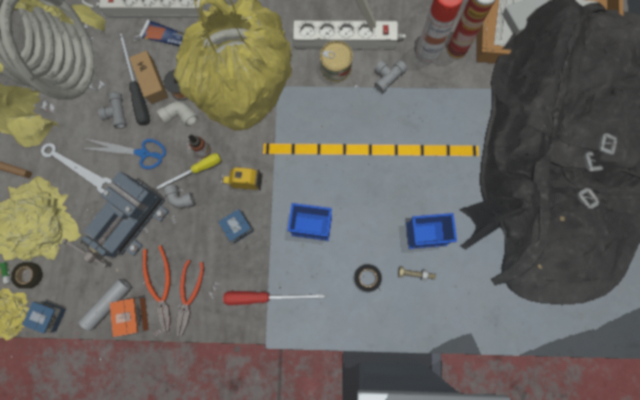

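The scene view shows the right crate at (393,260) with the bolt at (363,297) in front, and the arm hides the left crate. The top view shows the crates at (311,222) and (432,231), the line at row 150, the roll at (367,278), the bolt at (416,273) and a bag right of the right crate.

```bash
python3 - <<'E'
from h import *
c=snap("top");hsv=cv2.cvtColor(c["pixels"],cv2.COLOR_RGB2HSV)
m=cv2.inRange(hsv,(108,170,50),(130,255,255))
for k in cv2.findContours(m,0,2)[0]:
    if cv2.contourArea(k)<300: continue
    r=cv2.minAreaRect(k);q=cv2.boxPoints(r)
    print("crate",r[0],r[1]);print(ray(c,q,.09).round(3)[:,:2].tolist(), ray(c,k[:,0],.09)[:,:2].min(0).round(3), ray(c,k[:,0],.09)[:,:2].max(0).round(3))
m=cv2.inRange(hsv,(18,150,120),(32,255,255));m[:135]=0;m[165:]=0;m[:,:262]=0;m[:,480:]=0
p=ray(c,np.argwhere(m)[:,::-1].astype(float),0)[:,:2];f=np.polyfit(p[:,1],p[:,0],1);print("line",f,p.min(0),p.max(0))
print("bolt/roll",ray(c,[[416,273],[367,278],[399,270],[435,276],[367,263],[463,215],[472,243]],.02).round(3)[:,:2].tolist())
c=snap("top")
E
```

```text
crate (433.75250244140625, 230.0247802734375) (28.06005096435547, 40.697021484375)
[[0.51, 0.055], [0.52, -0.027], [0.463, -0.031], [0.453, 0.05]] [ 0.457 -0.031] [0.518 0.054]
crate (309.6719665527344, 220.16738891601562) (39.25520706176758, 27.097929000854492)
[[0.478, 0.309], [0.534, 0.304], [0.525, 0.223], [0.469, 0.228]] [0.471 0.224] [0.533 0.308]
line [-0.00711583  0.68661257] [ 0.67242401 -0.11138817] [0.69765619 0.38575229]
bolt/roll [[0.402, 0.036], [0.388, 0.142], [0.407, 0.073], [0.396, -0.004], [0.421, 0.142], [0.531, -0.069], [0.47, -0.086]]
```

>>> jog_arm([
  {"x": 33,"y": -49,"z": 0,"spin": 5,"fingers": 0},
  {"x": 65,"y": -98,"spin": 10,"fingers": 0},
  {"x": 98,"y": -147,"spin": 18,"fingers": 0},
  {"x": 130,"y": -196,"spin": 18,"fingers": 0},
  {"x": 163,"y": -245,"spin": 18,"fingers": 0},
  {"x": 195,"y": -294,"spin": 18,"fingers": 0},
  {"x": 228,"y": -343,"spin": 18,"fingers": 0},
  {"x": 260,"y": -392,"spin": 18,"fingers": 0},
])

```text
validation failed for argument at $.mo...
```

>>> jog_arm([
  {"x": 33,"y": -49,"z": 0,"spin": 5,"fingers": 0},
  {"x": 65,"y": -98,"z": 0,"spin": 10,"fingers": 0},
  {"x": 98,"y": -147,"z": 0,"spin": 18,"fingers": 0},
  {"x": 130,"y": -196,"z": 0,"spin": 18,"fingers": 0},
  {"x": 163,"y": -245,"z": 0,"spin": 18,"fingers": 0},
  {"x": 195,"y": -294,"z": 0,"spin": 18,"fingers": 0},
  {"x": 228,"y": -343,"z": 0,"spin": 18,"fingers": 0},
  {"x": 260,"y": -392,"z": 0,"spin": 18,"fingers": 0},
])

```text
clock: 1.2
eef_pos: [0.2813, 0.0133, 0.2316]
tool_rot: [0.998, 0.06, 0.001, 0.0]
ft_force: [2.5, -0.5, 0.1]
grip_width: 0.0426
grasp_force: 0.0
```

>>> jog_arm([
  {"x": 40,"y": 8,"z": 30,"spin": 0,"fingers": 0},
  {"x": 80,"y": 16,"z": 60,"spin": 0,"fingers": 0},
  {"x": 120,"y": 24,"z": 95,"spin": 0,"fingers": 0},
  {"x": 140,"y": 26,"z": 130,"spin": 0,"fingers": 0},
  {"x": 140,"y": 26,"z": 157,"spin": 0,"fingers": 0},
  {"x": 140,"y": 26,"z": 157,"spin": 0,"fingers": 0},
])

```text
clock: 1.95
eef_pos: [0.4211, 0.0026, 0.0723]
tool_rot: [0.998, 0.06, -0.003, -0.0]
ft_force: [0.0, -0.6, 0.5]
grip_width: 0.0426
grasp_force: 0.0
```

>>> jog_arm([
  {"x": 12,"y": 0,"z": 0,"spin": 0,"fingers": 0},
  {"x": 24,"y": 0,"z": 0,"spin": 0,"fingers": 0},
  {"x": 35,"y": 0,"z": 0,"spin": 0,"fingers": 0},
  {"x": 46,"y": 0,"z": 0,"spin": 0,"fingers": 0},
  {"x": 57,"y": 0,"z": 0,"spin": 0,"fingers": 0},
  {"x": 68,"y": 0,"z": 0,"spin": 0,"fingers": 0},
  {"x": 78,"y": 0,"z": 0,"spin": 0,"fingers": 0},
  {"x": 86,"y": 0,"z": 0,"spin": 0,"fingers": 0},
])

```text
clock: 2.95
eef_pos: [0.5096, 0.0131, 0.0741]
tool_rot: [0.998, 0.06, 0.0, -0.0]
ft_force: [-1.3, -0.6, -0.3]
grip_width: 0.0428
grasp_force: 0.0
```

```bash
python3 - <<'E'
from h import *
a=snap("scene");b=snap("top")
cv2.imwrite("pics/c1.png",np.hstack([cv2.resize(a["pixels"][170:370,300:500],(400,400)),cv2.resize(b["pixels"][120:320,270:470],(400,400))])[:,:,::-1])
E
```

```text
(no output)
```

View pics/c1.png

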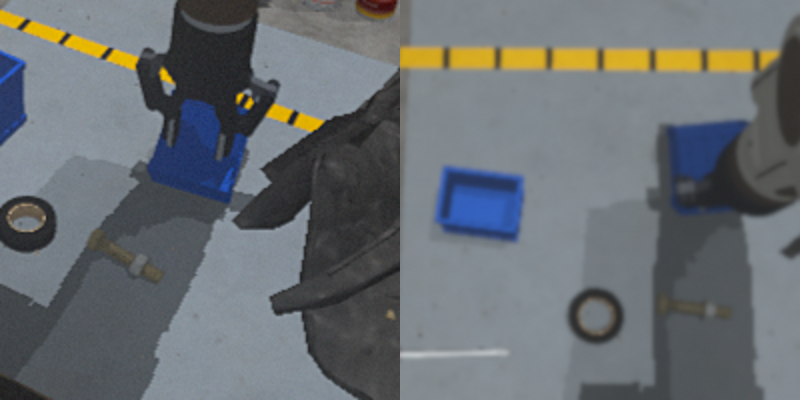

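>>> jog_arm([
  {"x": 0,"y": 0,"z": -50,"spin": 0,"fingers": 0},
  {"x": -10,"y": -20,"z": -100,"spin": 0,"fingers": 0},
  {"x": -30,"y": -70,"z": -120,"spin": 5,"fingers": 0},
  {"x": -48,"y": -125,"z": -120,"spin": 10,"fingers": 0},
  {"x": -48,"y": -180,"z": -120,"spin": 13,"fingers": 0},
  {"x": -48,"y": -235,"z": -110,"spin": 13,"fingers": 0},
  {"x": -48,"y": -268,"z": -70,"spin": 13,"fingers": 0},
  {"x": -48,"y": -268,"z": -70,"spin": 13,"fingers": 0},
])

```text
clock: 4.05
eef_pos: [0.4335, 0.0029, 0.1711]
tool_rot: [1.0, -0.014, -0.001, -0.026]
ft_force: [-0.6, -0.2, -0.4]
grip_width: 0.0428
grasp_force: 0.0
```

```bash
python3 - <<'E'
from h import *
a=snap("scene");b=snap("top")
cv2.imwrite("pics/c2.png",np.hstack([cv2.resize(a["pixels"][170:370,300:500],(400,400)),cv2.resize(b["pixels"][120:320,270:470],(400,400))])[:,:,::-1])
E
```

```text
(no output)
```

View pics/c2.png

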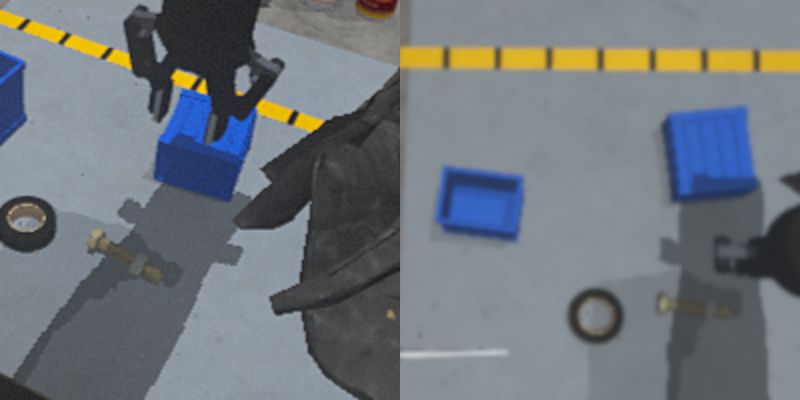

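The right crate now lies on its far side. Its underside, at about (200,170) in the left crop, is plain blue. The arm didn't make the sideways move, so I'll check the joints.

```bash
python3 - <<'E'
from h import *
o=readout.get_obs()
for k in o: print(k,np.round(o[k],4))
E
```

```text
clock 4.15
joint_pos [-0.0289  0.1512 -0.2712  1.1538  0.0512  3.1406]
joint_vel [ 0.0037 -0.0029  0.0368  0.0161  0.0025  0.0004]
tau [ -0.1267 -31.5103  23.7458  -0.154    0.143    0.    ]
eef_pos [0.4327 0.003  0.1707]
tool_rot [ 0.9996 -0.014  -0.0023 -0.0256]
ft_force [-0.0615 -0.6931 -0.3033]
ft_torque [-0.0762  0.0411 -0.0006]
grasp_force 0.0
grip_width 0.0431
```

>>> jog_arm([
  {"x": 0,"y": 0,"z": 0,"spin": -10,"fingers": 0},
  {"x": 0,"y": 0,"z": 0,"spin": -20,"fingers": 0},
  {"x": 0,"y": 0,"z": 0,"spin": -30,"fingers": 0},
  {"x": 0,"y": 0,"z": 0,"spin": -40,"fingers": 0},
  {"x": 0,"y": 0,"z": 0,"spin": -50,"fingers": 0},
  {"x": 0,"y": 0,"z": 0,"spin": -60,"fingers": 0},
  {"x": 0,"y": 0,"z": 0,"spin": -70,"fingers": 0},
  {"x": 0,"y": 0,"z": 0,"spin": -80,"fingers": 0},
])

```text
clock: 5.15
eef_pos: [0.4344, 0.0032, 0.1722]
tool_rot: [0.773, 0.634, 0.016, -0.02]
ft_force: [-0.6, 0.1, -0.0]
grip_width: 0.0425
grasp_force: 0.0
```

>>> jog_arm([
  {"x": 33,"y": -7,"z": 0,"spin": -10,"fingers": 0},
  {"x": 66,"y": -13,"z": 0,"spin": -20,"fingers": 0},
  {"x": 99,"y": -20,"z": 0,"spin": -30,"fingers": 0},
  {"x": 132,"y": -26,"z": 0,"spin": -40,"fingers": 0},
  {"x": 165,"y": -33,"z": 0,"spin": -50,"fingers": 0},
  {"x": 198,"y": -40,"z": 0,"spin": -60,"fingers": 0},
  {"x": 231,"y": -46,"z": 0,"spin": -70,"fingers": 0},
  {"x": 265,"y": -53,"z": 0,"spin": -80,"fingers": 0},
])

```text
clock: 6.15
eef_pos: [0.4356, 0.2743, 0.186]
tool_rot: [0.184, 0.983, 0.025, -0.005]
ft_force: [0.7, -1.1, 0.4]
grip_width: 0.0428
grasp_force: 0.0
```

```bash
cat >> h.py <<'E'
from scipy.spatial.transform import Rotation as Rn
def plan(p,yaw):
    o=readout.get_obs();R=Rn.from_quat(o["tool_rot"]).as_matrix()
    d=R.T@(np.array(p)-o["eef_pos"]);y=np.degrees(np.arctan2(R[1,0],R[0,0]))
    print("eef",o["eef_pos"].round(4),"zax",R[:,2].round(3),"yaw",y.round(1),"d mm",(d*1e3).round(1),"spin",round((y-yaw+180)%360-180,1),"q",o["joint_pos"].round(2),o["clock"])
E
python3 - <<'E'
from h import *
plan((.438,.273,.074),173.7)
E
```

```text
eef [0.4356 0.2743 0.186 ] zax [-0.001  0.051 -0.999] yaw 158.8 d mm [ -4.8  -5.7 111.8] spin -14.9 q [ 0.54  0.27 -0.07  1.2   0.04  0.91] 6.15
```

>>> jog_arm([
  {"x": -5,"y": -6,"z": 35,"spin": -8,"fingers": 0},
  {"x": -5,"y": -6,"z": 70,"spin": -15,"fingers": 0},
  {"x": -5,"y": -6,"z": 112,"spin": -15,"fingers": 0},
  {"x": -5,"y": -6,"z": 112,"spin": -15,"fingers": 0},
])

```text
clock: 6.65
eef_pos: [0.4351, 0.2699, 0.0707]
tool_rot: [0.057, 0.998, 0.023, -0.005]
ft_force: [0.3, -0.2, 0.3]
grip_width: 0.0429
grasp_force: 0.0
```

>>> jog_arm([
  {"x": -12,"y": 0,"z": 0,"spin": 0,"fingers": 0},
  {"x": -24,"y": 0,"z": 0,"spin": 0,"fingers": 0},
  {"x": -35,"y": 0,"z": 0,"spin": 0,"fingers": 0},
  {"x": -46,"y": 0,"z": 0,"spin": 0,"fingers": 0},
  {"x": -57,"y": 0,"z": 0,"spin": 0,"fingers": 0},
  {"x": -68,"y": 0,"z": 0,"spin": 0,"fingers": 0},
  {"x": -80,"y": 0,"z": 0,"spin": 0,"fingers": 0},
  {"x": -90,"y": 0,"z": 0,"spin": 0,"fingers": 0},
])

```text
clock: 7.65
eef_pos: [0.5283, 0.2604, 0.0731]
tool_rot: [0.058, 0.998, 0.025, -0.002]
ft_force: [-0.4, 0.4, 0.2]
grip_width: 0.0425
grasp_force: 0.0
```

>>> jog_arm([
  {"x": 0,"y": 0,"z": -30,"spin": 0,"fingers": 0},
  {"x": 40,"y": 0,"z": -60,"spin": 0,"fingers": 0},
  {"x": 80,"y": 0,"z": -60,"spin": 0,"fingers": 0},
  {"x": 120,"y": 0,"z": -60,"spin": 0,"fingers": 0},
  {"x": 120,"y": 0,"z": -60,"spin": 0,"fingers": 0},
])

```text
clock: 8.28
eef_pos: [0.4058, 0.2712, 0.134]
tool_rot: [0.057, 0.998, 0.025, -0.003]
ft_force: [0.6, -0.1, 0.8]
grip_width: 0.0429
grasp_force: 0.0
```

```bash
python3 - <<'E'
from h import *
a=snap("scene");b=snap("top")
cv2.imwrite("pics/c3.png",np.hstack([cv2.resize(a["pixels"][150:350,250:450],(400,400)),cv2.resize(b["pixels"][120:320,270:470],(400,400))])[:,:,::-1])
E
```

```text
(no output)
```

View pics/c3.png

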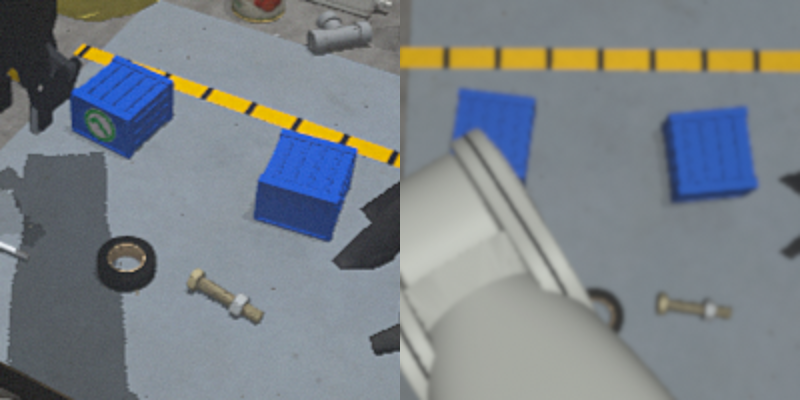

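The stamp is on the left crate, at (100,123) in the left crop. The right crate's underside is plain, and both crates lie on their far sides. Next I'll measure the left crate's top face.

```bash
python3 - <<'E'
from h import *
b=snap("top");a=snap("scene")
print(ray(b,[[299.5,165],[337.5,169.5],[334.5,211.5]],.06).round(3))
print(ray(a,[[308.5,178.5],[336.5,196],[315,210.5],[287,197]],.06).round(3))
print("right",ray(b,[[404,177],[442.5,174],[447.5,213]],.06).round(3))
# stamp
h=cv2.cvtColor(a["pixels"],cv2.COLOR_RGB2HSV)[190:235,270:330]
m=cv2.inRange(h,(40,40,30),(90,255,255));p=np.argwhere(m);print(len(p),p.mean(0)[::-1]+[270,190])
u=p.mean(0)[::-1]+[270,190];print("stamp",ray(a,[u],.03).round(3))
plan((.50,.27,.022),173.7)
E
```

```text
[[0.627 0.294 0.06 ]
 [0.619 0.211 0.06 ]
 [0.526 0.215 0.06 ]]
[[0.624 0.289 0.06 ]
 [0.598 0.199 0.06 ]
 [0.53  0.216 0.06 ]
 [0.539 0.296 0.06 ]]
right [[ 0.605  0.067  0.06 ]
 [ 0.613 -0.016  0.06 ]
 [ 0.528 -0.025  0.06 ]]
111 [299.58558559 212.12612613]
stamp [[0.537 0.262 0.03 ]]
eef [0.4095 0.2716 0.1342] zax [ 0.001  0.052 -0.999] yaw 173.4 d mm [-90.6   3.1 112. ] spin -0.3 q [ 0.56  0.27 -0.22  1.05  0.04  0.68] 8.475
```

>>> jog_arm([
  {"x": -20,"y": 0,"z": 30,"spin": 0,"fingers": 0},
  {"x": -45,"y": 0,"z": 60,"spin": 0,"fingers": 0},
  {"x": -70,"y": -3,"z": 90,"spin": 0,"fingers": 0},
  {"x": -81,"y": -3,"z": 112,"spin": 0,"fingers": 0},
  {"x": -81,"y": -3,"z": 112,"spin": 0,"fingers": 0},
])

```text
clock: 9.1
eef_pos: [0.4884, 0.2636, 0.0191]
tool_rot: [0.059, 0.998, 0.024, -0.003]
ft_force: [-0.7, -0.2, -0.1]
grip_width: 0.0426
grasp_force: 0.0
```

>>> jog_arm([
  {"x": -15,"y": 0,"z": 0,"spin": 0,"fingers": 0},
  {"x": -30,"y": 0,"z": 0,"spin": 0,"fingers": 0},
  {"x": -45,"y": 0,"z": 0,"spin": 0,"fingers": 0},
  {"x": -60,"y": 0,"z": 0,"spin": 0,"fingers": 0},
  {"x": -75,"y": 0,"z": 0,"spin": 0,"fingers": 0},
  {"x": -90,"y": 0,"z": 0,"spin": 0,"fingers": 0},
  {"x": -105,"y": 0,"z": 0,"spin": 0,"fingers": 0},
  {"x": -105,"y": 0,"z": 0,"spin": 0,"fingers": 0},
])

```text
clock: 10.1
eef_pos: [0.5949, 0.2528, 0.0221]
tool_rot: [0.058, 0.998, 0.026, -0.0]
ft_force: [-0.5, -0.3, 0.9]
grip_width: 0.0426
grasp_force: 0.0
```

```bash
python3 - <<'E'
from h import *
a=snap("scene");b=snap("top")
cv2.imwrite("pics/c4.png",np.hstack([cv2.resize(a["pixels"][130:280,250:400],(400,400),interpolation=2),cv2.resize(b["pixels"][110:230,270:390],(400,400),interpolation=2)])[:,:,::-1])
plan((.629,.25,.022),173.7)
E
```

```text
eef [0.5931 0.2527 0.0214] zax [ 0.001  0.051 -0.999] yaw 173.4 d mm [-36.    1.5  -0.7] spin -0.3 q [0.38 0.66 0.09 0.98 0.05 0.5 ] 10.2
```

View pics/c4.png

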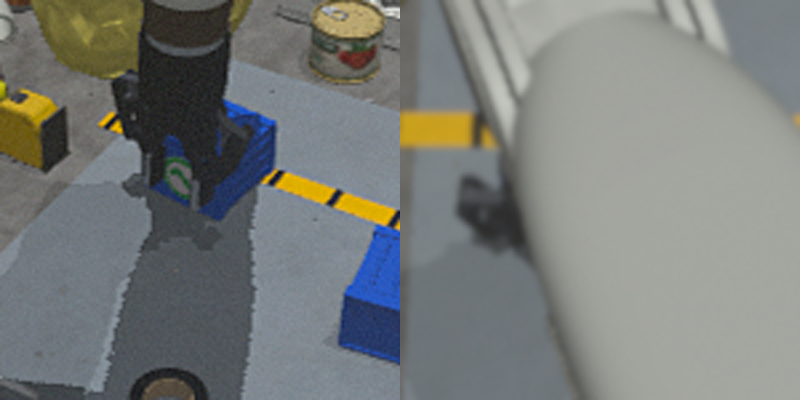

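The stamped crate is moving square to the fingers; its corner is at (275,125) in the crop, over the line. I'll push it a bit more, then back off and measure.

>>> jog_arm([
  {"x": -8,"y": 0,"z": 0,"spin": 0,"fingers": 0},
  {"x": -16,"y": 0,"z": 0,"spin": 0,"fingers": 0},
  {"x": -24,"y": 0,"z": 0,"spin": 0,"fingers": 0},
  {"x": -28,"y": 0,"z": 0,"spin": 0,"fingers": 0},
  {"x": -28,"y": 0,"z": 0,"spin": 0,"fingers": 0},
  {"x": 20,"y": 0,"z": 0,"spin": 0,"fingers": 0},
  {"x": 60,"y": 0,"z": 0,"spin": 0,"fingers": 0},
  {"x": 110,"y": 0,"z": 0,"spin": 0,"fingers": 0},
])

```text
clock: 11.2
eef_pos: [0.4833, 0.2654, 0.0214]
tool_rot: [0.058, 0.998, 0.026, -0.001]
ft_force: [0.8, 0.8, 0.1]
grip_width: 0.0427
grasp_force: 0.0
```

>>> jog_arm([
  {"x": 40,"y": 0,"z": -30,"spin": 0,"fingers": 0},
  {"x": 80,"y": 0,"z": -60,"spin": 0,"fingers": 0},
  {"x": 80,"y": 0,"z": -60,"spin": 0,"fingers": 0},
])

```text
clock: 11.58
eef_pos: [0.4033, 0.2723, 0.084]
tool_rot: [0.057, 0.998, 0.026, -0.0]
ft_force: [0.9, -0.6, 0.1]
grip_width: 0.0426
grasp_force: 0.0
```

```bash
python3 - <<'E'
from h import *
a=snap("scene");b=snap("top")
cv2.imwrite("pics/c5.png",np.hstack([cv2.resize(a["pixels"][130:230,270:370],(400,400),interpolation=2),cv2.resize(b["pixels"][120:220,270:370],(400,400),interpolation=2)])[:,:,::-1])
plan((.629,.25,.022),173.7)
E
```

```text
eef [0.4048 0.2719 0.0824] zax [ 0.002  0.052 -0.999] yaw 173.4 d mm [-225.5    0.9   59.6] spin -0.3 q [ 0.56  0.32 -0.31  0.92  0.04  0.68] 11.675
```

View pics/c5.png

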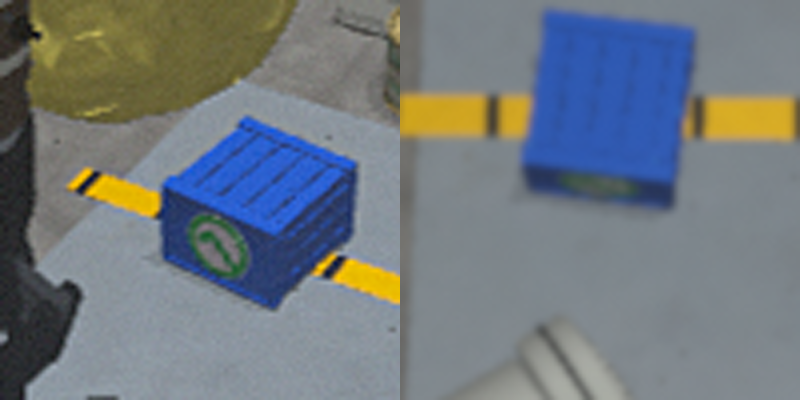

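The stamped crate lies across the line, underside facing the robot. Top-view corners in the crop are (545,12), (693,28), (675,180) and (525,165); in the scene view the stamp is at (220,248).

```bash
python3 - <<'E'
from h import *
a=snap("scene");b=snap("top")
q=np.array([[545,12],[693,28],[675,180],[525,165]],float);p=ray(b,np.c_[270+(q[:,0]-400)/4,120+q[:,1]/4],.06);print(p.round(4),p.mean(0))
q=np.array([[243,120],[355,160],[277,232],[165,180]],float);p=ray(a,270*np.array([1,0])+[0,130]+q/4,.06);print(p.round(4),p.mean(0))
h=cv2.cvtColor(a["pixels"],cv2.COLOR_RGB2HSV)[175:212,305:345]
m=cv2.inRange(h,(40,40,30),(90,255,255));w=np.argwhere(m);u=w.mean(0)[::-1]+[305,175];print("stamp",u,ray(a,[u],.03))
# line in each view next to the crate
for c,n in((a,"s"),(b,"t")):
    P=ray(c,np.indices((400,640))[::-1].reshape(2,-1).T.astype(float),0)
    h=cv2.cvtColor(c["pixels"],cv2.COLOR_RGB2HSV);m=cv2.inRange(h,(18,150,120),(32,255,255)).ravel()>0
    for lo,hi in((.14,.2),(.30,.33),(.02,.2)):
        k=m&(abs(P[:,0]-.685)<.03)&(P[:,1]>lo)&(P[:,1]<hi);print(n,lo,k.sum(),P[k,0].mean().round(4),P[k,0].min().round(4),P[k,0].max().round(4))
E
```

```text
[[0.7243 0.2821 0.06  ]
 [0.7163 0.1998 0.06  ]
 [0.629  0.2081 0.06  ]
 [0.636  0.2902 0.06  ]] [0.67636667 0.24504529 0.06      ]
[[0.7179 0.279  0.06  ]
 [0.7146 0.1986 0.06  ]
 [0.6277 0.207  0.06  ]
 [0.639  0.2899 0.06  ]] [0.67478157 0.24362142 0.06      ]
stamp [324.07692308 190.75961538] [[0.63376743 0.25101917 0.03      ]]
s 0.14 137 0.6833 0.671 0.6957
s 0.3 19 0.68 0.6701 0.6936
s 0.02 408 0.684 0.671 0.6963
t 0.14 205 0.6857 0.6756 0.6959
t 0.3 90 0.6841 0.6736 0.6952
t 0.02 620 0.6859 0.6749 0.6969
```

>>> jog_arm([
  {"x": -40,"y": 0,"z": 30,"spin": 0,"fingers": 0},
  {"x": -80,"y": 0,"z": 60,"spin": 0,"fingers": 0},
  {"x": -130,"y": 0,"z": 60,"spin": 0,"fingers": 0},
  {"x": -170,"y": 0,"z": 60,"spin": 0,"fingers": 0},
  {"x": -190,"y": 0,"z": 60,"spin": 0,"fingers": 0},
  {"x": -190,"y": 0,"z": 60,"spin": 0,"fingers": 0},
])

```text
clock: 12.52
eef_pos: [0.5942, 0.2514, 0.0188]
tool_rot: [0.059, 0.998, 0.025, -0.002]
ft_force: [0.6, -0.3, -0.3]
grip_width: 0.0428
grasp_force: 0.0
```

>>> jog_arm([
  {"x": -10,"y": 0,"z": 0,"spin": 0,"fingers": 0},
  {"x": -20,"y": 0,"z": 0,"spin": 0,"fingers": 0},
  {"x": -27,"y": 0,"z": 0,"spin": 0,"fingers": 0},
  {"x": -32,"y": 0,"z": 0,"spin": 0,"fingers": 0},
  {"x": -36.5,"y": 0,"z": 0,"spin": 0,"fingers": 0},
  {"x": -36.5,"y": 0,"z": 0,"spin": 0,"fingers": 0},
  {"x": 10,"y": 0,"z": 0,"spin": 0,"fingers": 0},
  {"x": 70,"y": 0,"z": 0,"spin": 0,"fingers": 0},
])

```text
clock: 13.52
eef_pos: [0.5235, 0.2609, 0.0212]
tool_rot: [0.059, 0.998, 0.026, -0.001]
ft_force: [0.8, 0.7, 0.7]
grip_width: 0.0424
grasp_force: 0.0
```

>>> jog_arm([
  {"x": 40,"y": 0,"z": -20,"spin": 0,"fingers": 0},
  {"x": 80,"y": 0,"z": -60,"spin": 0,"fingers": 0},
  {"x": 110,"y": 0,"z": -60,"spin": 0,"fingers": 0},
  {"x": 110,"y": 0,"z": -60,"spin": 0,"fingers": 0},
])

```text
clock: 14.02
eef_pos: [0.4124, 0.2705, 0.0827]
tool_rot: [0.057, 0.998, 0.026, -0.001]
ft_force: [-0.2, 0.2, 0.4]
grip_width: 0.0428
grasp_force: 0.0
```

```bash
python3 - <<'E'
from h import *
a=snap("scene");b=snap("top")
cv2.imwrite("pics/c6.png",np.hstack([cv2.resize(a["pixels"][130:230,270:370],(400,400),interpolation=2),cv2.resize(b["pixels"][120:220,270:370],(400,400),interpolation=2)])[:,:,::-1])
h=cv2.cvtColor(a["pixels"],cv2.COLOR_RGB2HSV)[170:212,305:350]
m=cv2.inRange(h,(40,40,30),(90,255,255));w=np.argwhere(m);u=w.mean(0)[::-1]+[305,170];print("stamp",u,ray(a,[u],.03))
E
```

```text
stamp [326.3271028 189.3271028] [[0.64136928 0.24897639 0.03      ]]
```

View pics/c6.png

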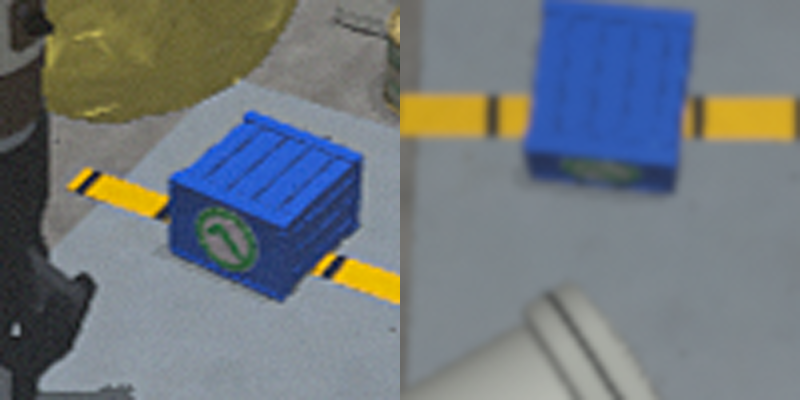

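The stamped crate moved about 8 mm further, so its middle is now at about x = 0.684, against 0.685 for the tape centre. The arm is clear of everything.

```bash
python3 -c "
from workcell import bot
print(bot.job_done())"
```

```text
the job is handed in; nothing more can be done
None
```

The job is handed in: both crates lie on their far sides with their undersides facing the robot, the stamped one (the left) measures within about 1 mm of the line's middle, and the plain one lies about 6 cm short of the line.

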